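Seat a sample holder in the V-block under a reading head and nest the tapered cup in it

TASK

Put the blue round holder on the stand's base plate, in front of the V-block, and let go of it; then push it back into the V until it rests against both faces, centred under the reading head. Then lower the orange-capped tapered cup upright into the holder's conical bore so that it just rests in the taper, gently and without jamming it down, and let go. Do not touch the reading head, do not knock the cup over, and leave the tube rack, the white carton and the spray bottle where they are.

Things in the scene. Friction and masses are not known exactly. Their poses are not given: they have to be found in the camera images.
- stand: Fixed reading stand. Origin: centre of the underside of its aluminium base plate, 200 (x) x 130 (y) x 10 mm high; z up, x from the plate's open front to its back, where a dark steel V-block stands and, at x = +86 mm, a 16 mm post. The plate is clear in front of x = 0 and ends at x = -100 mm. Place and yaw vary.
- seat (a point): Point on the plate's top, 10 mm above the worktop, where the holder's axis stands when it touches both V faces (x = +20, y = 0 in the stand's frame, same axes). The V: two smooth slippery walls 36 mm high, 62 long, 16 thick, at 90 degrees, open to -x; inner faces meet 42 mm behind this point, their front ends at x = -1, y = +-44 mm (outer corners x = +10, y = +-55).
- head: Reading head on the stand, not to be touched; origin and axes as stand. Grey upright barrel, 36 mm across, straight above the seat, 245 to 300 mm above the worktop; an arm 24 mm wide joins it to the post behind. A gripper held vertically at the seat hits it; one leaning 35 to 40 degrees back towards the stand's front (-x) passes.
- holder_center (a point): Centre, half-way up, of the loose blue round holder: 60 mm in diameter, 60 mm high (upper 34 mm: 58 in diameter), about 0.35 kg, z axis upright, on the worktop at the start. From its top a conical bore, 41.2 mm wide at the mouth, narrows to 25.2 mm at 34 mm depth. Slides under a few newtons; best pushed low, at most 25 mm up; 10 to 15 N sends it home.
- cup_center (a point): Centre, half-way up, of the loose tapered cup: 76 mm high, 0.08 kg, z upright, on the worktop at the start. White cone, 28 mm across at the foot, 44 at 34 mm up; above that a straight orange screw cap 44 mm across, from 4 below to 38 mm above this point. Resting in the bore, its foot is 28 mm below the holder's top and this point 40 mm above holder_center; 6 mm of cone show.
- rack: Grey tube rack, 62x180x56 mm, bystander; origin at the centre of its underside.
- carton: Flat white carton, 90x125x27 mm, bystander; origin at the centre of its underside.
- spray: Spray bottle, 214 mm high, green head, bystander; origin at the centre of its underside.
- holder: The same blue holder; origin at the centre of its underside, z up.
- cup: The same cup; origin at the centre of its foot, z up.
Things that resemble listed ones, but are neither listed nor needed, are in the scene too. Of the things shaped like the holder, the blue one is meant. There is more than one size of the cup; the job needs the smallest.

How it is judged:
On the way, in this order (a step that is already met when the one before it is completed fails the run):
1. the holder stands upright on the base plate in front of the V, let go of (x of holder_center in the frame of stand between -0.095 and 0.01 m and y of holder_center in the frame of stand between -0.05 and 0.05 m and z of holder_center in the frame of stand between 0.036 and 0.044 m and angle between holder_center's own z axis and vertical below 0.1 rad and contact force between the fingers and holder below 0.1 N), for 0.2 s.
2. the holder has been pushed home: upright on the plate, its axis within 2.5 mm of the place where it touches both V faces (horizontal distance between holder_center and seat below 0.0025 m and z of holder_center in the frame of seat between 0.026 and 0.034 m and angle between holder_center's own z axis and vertical below 0.06 rad), for 0.2 s.
At the end, for the whole second after the job is handed in: Holder upright on the plate, its axis within 3.5 mm of where it touches both V faces; cup upright (within 6 degrees) in its bore, centre within 4 mm of the holder's axis and 34 to 45 mm above the holder's centre (40 when resting in the taper); both at rest and let go of (horizontal distance between holder_center and seat below 0.0035 m and z of holder_center in the frame of seat between 0.026 and 0.034 m and angle between holder_center's own z axis and vertical below 0.06 rad and horizontal distance between cup_center and holder_center below 0.004 m and z of cup_center in the frame of holder_center between 0.034 and 0.045 m and angle between cup_center's own z axis and vertical below 0.1 rad and linear speed of each of cup, holder below 0.02 m/s and contact force between the fingers and cup below 0.1 N).
It fails at once if the reading head is touched (more than 1 N) (contact force between head and anything else above 1 N).
It fails at once if the cup is rammed into or dropped on the holder (more than 20 N between them) (contact force between cup and holder above 20 N).
It fails at once if the cup is tipped over (more than 45 degrees) (angle between cup_center's own z axis and vertical above 0.8 rad).
It fails at once if the rack, the carton or the spray bottle is moved more than 20 mm (distance of any of rack, carton, spray from where it was at the start of the episode above 0.02 m).
It also fails if it takes over 64 s, if anything falls off the work surface, if the arm or the gripper's body presses on something with over 40 N, if the wrist force passes 120 N, or if a joint passes its speed limit or range.

ROBOT

A 6-joint arm with a two-finger parallel gripper is mounted at the origin on a cart in front of the work surface, level with it; the furniture and walls round the work are solid. World frame = base frame: x ahead of the robot, y to its left, z up, the work surface at z = 0. Lengths are in m, angles in rad, forces in N, time in s.
With the tool pointing down it reaches from about 0.375 to 0.75 m from the base axis. Payload 9 kg.
Tool frame: the origin (TCP) lies between the finger pads; the fingertips stand 19 mm ahead of it and the grasp point (between the pads) is the TCP (env.tips_ahead is the distance from the TCP to the fingertips, in m); x points along the fingers, y is the direction in which the jaws open and shut, and the axes are right-handed (so a half turn about x gives the same grasp; the last joint's range is limited). The gripper opens to 85 mm and grips with 20 to 120 N. Pads are 22 mm wide; open, the fingers measure 114 mm over their backs; the gripper's body (76 mm by 85 mm) begins 54 mm behind the grasp point. The pads swing forward as they close: fully open they stand 13 mm farther back than shut.
Start: joints at [-1.446, 0.104, 0.097, 1.564, 0, 1.353], TCP at [0.202, -0.565, 0.25] pointing down, gripper open.
Joint ranges: [-2.99, 2.99], [-0.84, 1.86], [-1.1, 1.16], [-1.84, 2.11], [-1.51, 1.56], [-3.14, 3.14]. Speed limits (rad/s): [2.22, 2.22, 2.57, 3.14, 3.14, 3.14].

INTERFACE

Orientations are given as [roll, pitch, yaw] about the fixed x, y, z axes, in that order (R = Rz(yaw) Ry(pitch) Rx(roll)).
In Python, from rig import env gives the robot as it stands.
- The arm moves only by the tool step_arm, never from a script. Its argument "rows" is text: rows parted by semicolons, each of 6 numbers parted by spaces: the shift along the tool's x, y, z in cm, then the turn, a rotation vector about the tool's x, y, z in rad. A call has 1 to 12 rows; each row shifts and turns the pose as measured when the row begins, along the tool's axes as they then stand; what a row does not reach is not made up. A row lasts 1/8 s, in which the tool goes at most 62.5 mm and 10.7 degrees, less where a joint would pass 70% of its speed; a pose out of reach is approached as far as the arm can. A call with a gripper value outside its range is refused whole. "jaw" is the finger opening in cm, from 0 to 8.54, set as the call begins (left out, the last holds). The fingers move at their own pace and stop on an object; "grip_force" is the grip in N (left out, the last holds). Time passes only in rows, so rows that do not move let the fingers close. It gives the time, the measured TCP pose, the force and the opening at its end, in the units of the state.
- env.observe(): the state, without advancing time (a new reading comes with each control period).
- env.grab_frame(name): name is "side" or "top" or "wrist"; returns (picture, depth): 384x512x3 uint8, blue, green, red; 384x512 float32, m along the optical axis (not along the pixel's ray), 0 where there is no reading.
- env.camera_params(name): a dict with "fovy" (degrees; the focal length in pixels is half the picture's height over the tangent of half this angle, whatever the lens; pixels are square), "cx", "cy" (the principal point, pixels), "R" (3x3) and "t" (3): a world point X has camera coordinates R X + t; the wrist camera has in their place "mount" (4x4, takes a point from camera to tool coordinates, whose origin is the TCP and whose axes are the tool frame's). Camera axes: x right, y down, z forward; pixel columns grow to the right and rows downward; lengths in m; the calibration is good to about 2 mm. The wrist camera is an equidistant fisheye: a pixel r from the principal point sees the ray r / f radians off the axis. A picture is of the moment at which its call begins: read the wrist's pose just before it. camera_params takes no time and is no camera call.
- env.finish_job(): hands the job in, once; it reports no verdict.
Trained networks look in the newest picture that a camera, given by its name, has taken for a name from the list of things; names that differ only in an ending like _2 or _b are one class to them, and where a whole thing is asked for, a point or a joint stands for the part that bears it (a point fixed in the world has none). Each returns a list of dicts, best first, with "conf" (0 to 1); they miss things now and then, are a little off and sometimes report something else, mostly with a low value. They report only what shows in the picture. A call takes as long as a camera call. They do not tell look-alikes from the thing itself.
- env.search_frame(camera, name): "box" ([left, top, right, bottom] in pixels, round what is visible of it).
- env.masks_of(camera, name): "pixels" (384x512 bool, what is visible of it) and "box" ([left, top, right, bottom] in pixels, round what is visible of it).
The state is a dict: "t": time; "q": joint angles; "joint_vel": joint speeds; "effort": joint torques, N m; "eef_pos": TCP position; "eef_rot": TCP orientation; "ft_force": force on the tool from outside, world axes, zero at the start; "ft_torque": the same for the moment, N m; "width": opening from 0.0 (shut) to 1.0 (fully open).
Only numpy, scipy, OpenCV 4.12 (cv2) and the standard library are available. Lean on these libraries where they do the work, as an engineer would, in place of code of your own. Each camera call takes 0.05 s, during which the arm holds its last target. There are 200 camera calls.

## Working session

There is one attempt and no reset: what is moved stays moved. The work goes in short steps, Python scripts to look and compute and a tool call to move; the robot and the scene stay as the last step left them, time stands still between calls to the robot, and variables do not carry over. Pictures are saved under pics/ and viewed, about 8 in all and at most 12, crops included, and the job is handed in when it is done.

Besides the shell and the picture viewer there is one more tool, called after "Emit:" as name(argument=value, ...) on one line, values as JSON. step_arm: Moves the arm, as the interface text tells. Its arguments: {"type":"object","properties":{"rows":{"type":"string"},"jaw":{"type":"number"},"grip_force":{"type":"number"}},"required":["rows"]}

```bash
ls; mkdir -p pics; cat > h.py <<'E'
import numpy as np, cv2
from scipy.spatial.transform import Rotation as Ro
from rig import env
def tool():
    s=env.observe(); return np.array(s['eef_pos']), Ro.from_euler('xyz',s['eef_rot']).as_matrix()
def cloud(name, d, pose=None):
    p=env.camera_params(name); f=d.shape[0]/2/np.tan(np.radians(p['fovy'])/2)
    v,u=np.mgrid[0:d.shape[0],0:d.shape[1]].astype(float)
    x=(u-p['cx'])/f; y=(v-p['cy'])/f
    if name=='wrist':
        r=np.hypot(x,y); k=np.where(r>1e-6,np.tan(np.minimum(r,1.5))/np.maximum(r,1e-6),1); x,y=x*k,y*k
    P=np.stack([x*d,y*d,d],-1)
    if name=='wrist':
        M=np.array(p['mount']); P=P@M[:3,:3].T+M[:3,3]; return P@pose[1].T+pose[0]
    return (P-np.array(p['t']))@np.array(p['R'])
def grab(name):
    pose=tool(); im,d=env.grab_frame(name); return im,d,cloud(name,d,pose),pose
E
python3 - <<'E'
from h import *
print(env.observe())
ims=[]
for n in ['side','top']:
    im,d,P,_=grab(n); ims.append(im); np.savez('/tmp/'+n,im=im,d=d,P=P)
    for k in ['stand','head','holder','cup','rack','carton','spray']:
        for r in env.masks_of(n,k)[:4]:
            q=P[r['pixels']&(d>0)]
            print(n,k,round(r['conf'],2),np.round(r['box']),np.round(np.median(q,0),3) if len(q) else None, np.round(q.max(0),3) if len(q) else None)
im=cv2.hconcat(ims); cv2.imwrite('pics/a.png',cv2.resize(im,(800,300),interpolation=cv2.INTER_AREA))
cv2.imwrite('pics/top.png',cv2.resize(ims[1],(800,600))); cv2.imwrite('pics/side.png',cv2.resize(ims[0],(800,600)))
p=env.camera_params('top');print(p); p=env.camera_params('side');print(p);print(env.camera_params('wrist'))
E
```

```text
pics
{'t': 0.0, 'q': array([-1.44569966e+00,  1.04687319e-01,  9.64520343e-02,  1.56390726e+00,
        1.03216668e-05,  1.35308563e+00]), 'joint_vel': array([ 3.61730953e-04,  9.90423486e-04,  7.64920183e-04, -9.55200629e-05,
        5.38860607e-04, -1.86808084e-04]), 'effort': array([-1.37885650e-04, -5.56936240e+01,  5.03643465e+01,  1.71972677e-02,
       -2.79787846e-04, -3.55027495e-06]), 'eef_pos': array([ 0.20164483, -0.56476551,  0.24951984]), 'eef_rot': array([-1.79617405,  1.56945007,  1.68822597]), 'ft_force': array([-1.55170923, -0.25125576,  0.39652108]), 'ft_torque': array([ 0.07059581, -0.02099899, -0.01429734]), 'width': 1.0003994731102617}
side stand 0.76 [225. 148. 299. 259.] [0.55  0.115 0.013] [0.751 0.177 0.303]
side head 0.73 [225. 150. 262. 171.] [0.56  0.117 0.281] [0.696 0.13  0.303]
side holder 0.68 [314. 176. 336. 202.] [ 0.435 -0.149  0.044] [ 0.486 -0.131  0.066]
side holder 0.53 [309. 155. 328. 180.] [ 0.506 -0.239  0.043] [ 0.569 -0.216  0.066]
side cup 0.97 [239. 270. 257. 296.] [0.438 0.325 0.07 ] [0.48  0.339 0.081]
side cup 0.81 [207. 299. 232. 344
[... 1452 characters left out ...]
y': 42.76652344528316, 'cx': 255.7948438340687, 'cy': 197.847793655537, 'R': array([[-0.85865134, -0.51255641, -0.00195133],
       [-0.3324338 ,  0.55979367, -0.75902491],
       [ 0.39013542, -0.65108906, -0.65105866]]), 't': array([0.51862596, 0.23010032, 1.34004032])}
{'fovy': 65.70646984690485, 'cx': 252.631734479177, 'cy': 190.0825301300351, 'mount': array([[ 8.52200768e-04, -2.92903038e-01,  9.56141770e-01,
        -1.23739316e-01],
       [ 9.99999182e-01,  1.16144638e-03, -5.35494751e-04,
         1.90021512e-04],
       [-9.53659357e-04,  9.56141444e-01,  2.92903788e-01,
        -7.40996590e-02],
       [ 0.00000000e+00,  0.00000000e+00,  0.00000000e+00,
         1.00000000e+00]])}
```

```bash
python3 - <<'E'
from h import *
S=np.load('/tmp/side.npz')['im'];T=np.load('/tmp/top.npz')['im']
a=cv2.resize(T[90:290,70:440],(800,432),interpolation=cv2.INTER_CUBIC)
cv2.imwrite('pics/top1.png',a)
b=cv2.resize(S[130:360,140:400],(678,600),interpolation=cv2.INTER_CUBIC)
cv2.imwrite('pics/side1.png',b)
E
```

```text
(no output)
```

View pics/top1.png

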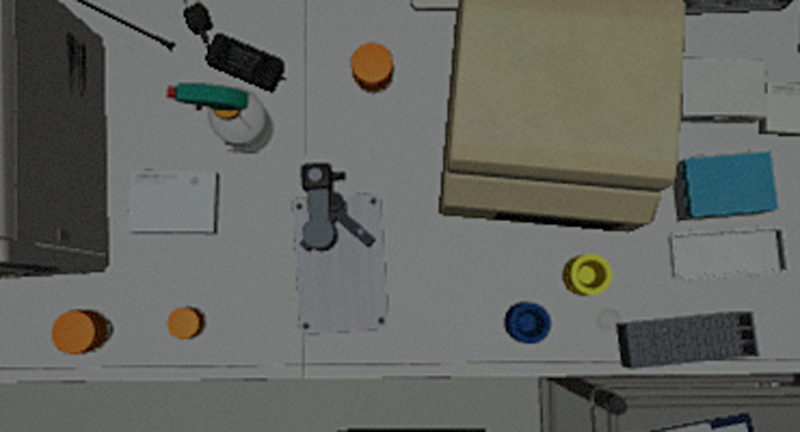

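View pics/side1.png

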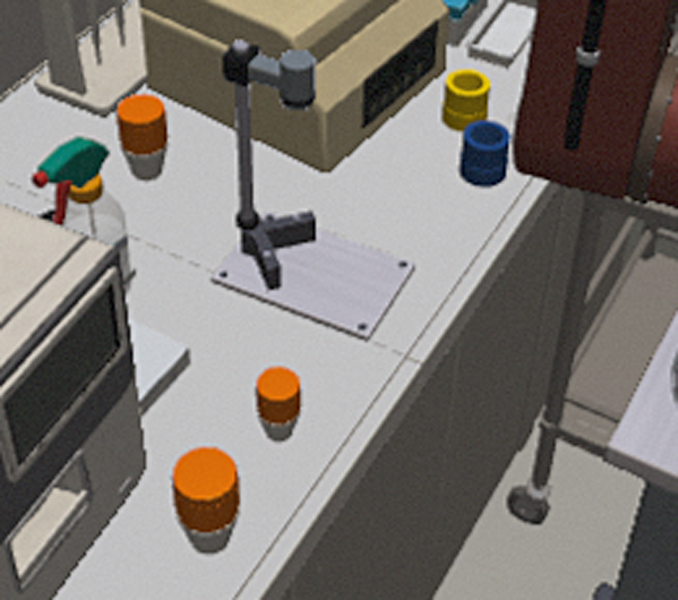

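Three orange-capped cups appear in the top crop, at (75,332), (372,67) and (185,322). The one at (185,322) is smallest: its top is about 0.08 m high, against 0.107 for the others. The blue holder is at (527,322); the yellow one at (587,273) is a decoy. The stand opens towards the robot. Next I fit the geometry.

```bash
cat >> h.py <<'E'
from scipy.optimize import least_squares
def circ(q):
    q=q[:,:2]; r=least_squares(lambda p:np.hypot(*(q-p[:2]).T)-p[2],[*q.mean(0),.03],loss='soft_l1',f_scale=.002); return r.x
def hullcirc(q):
    c,r=cv2.minEnclosingCircle((q[:,:2]*1000).astype(np.float32)); return np.array([*c,r])/1000
E
python3 - <<'E'
from h import *
for n in ['top','side']:
    z=np.load(f'/tmp/{n}.npz');im,d,P=z['im'],z['d'],z['P']
    hsv=cv2.cvtColor(im,cv2.COLOR_BGR2HSV)
    X,Y,Z=P[...,0],P[...,1],P[...,2]
    g=(d>0)&(abs(X-.6)<.3)&(abs(Y)<.45)&(Z<.003)&(Z>-.02); print(n,'table z',np.median(Z[(d>0)&(abs(X-.5)<.05)&(Y<0)&(Y>-.1)]))
    # plate: higher than table
    m=(d>0)&(X>.38)&(X<.72)&(Y>-.02)&(Y<.23)&(Z>.006)&(Z<.017)
    m=cv2.morphologyEx(m.astype(np.uint8),cv2.MORPH_OPEN,np.ones((3,3)))>0
    q=P[m]; r=cv2.minAreaRect((q[:,:2]*1000).astype(np.float32)); print('plate',len(q),r,np.median(q[:,2]))
    # head barrel
    m=(d>0)&(X>.5)&(X<.68)&(Y>0)&(Y<.2)&(Z>.297)&(Z<.31); q=P[m]; print('headtop',q.mean(0),len(q))
    for nm,c,h,zl,zh in [('holder',(.44,-.165),(100,130),.053,.07),('cup',(.445,.32),(3,20),.07,.09)]:
        m=(d>0)&(hsv[...,0]>h[0])&(hsv[...,0]<h[1])&(hsv[...,1]>90)&(np.hypot(X-c[0],Y-c[1])<.06)&(Z>zl)&(Z<zh)
        q=P[m]; print(nm,len(q),hullcirc(q),q.mean(0),q[:,2].max())
E
```

```text
top table z 0.0005124645002027256
plate 1922 ((528.4971923828125, 102.73609924316406), (199.36160278320312, 129.74571228027344), 3.327761173248291) 0.01070253499668402
headtop [0.55135714 0.10424395 0.30039855] 180
holder 154 [ 0.43873187 -0.16486447  0.02862032] [ 0.43782452 -0.1643733   0.05959073] 0.0664829360474263
cup 169 [0.44504355 0.3137312  0.0216595 ] [0.44486641 0.31337048 0.07647039] 0.08249149984256467
side table z 0.0002600582762293017
plate 1570 ((528.248291015625, 105.4790267944336), (202.19908142089844, 133.80247497558594), 3.453416585922241) 0.010071755577044494
headtop [0.54831468 0.10705629 0.29955903] 88
holder 121 [ 0.43951694 -0.16304681  0.03078676] [ 0.4373142  -0.16217723  0.05836009] 0.06606563918879373
cup 184 [0.44438007 0.31552118 0.02242205] [0.44341938 0.31717888 0.07546482] 0.08141772498387491
```

```bash
cat >> h.py <<'E'
from scipy.spatial.transform import Slerp
def orient(yaw,lean):
    f=np.array([np.cos(yaw),np.sin(yaw),0]); x=np.sin(lean)*f+[0,0,-np.cos(lean)]; y=np.array([-np.sin(yaw),np.cos(yaw),0]); return np.stack([x,y,np.cross(x,y)],1)
def plan(wps, cur=None):
    p,R=cur if cur else tool()
    for tp,tR in wps:
        tp=np.array(tp); ang=np.linalg.norm(Ro.from_matrix(R.T@tR).as_rotvec())
        n=max(1,int(np.ceil(max(np.linalg.norm(tp-p)/.055,ang/.16))))
        sl=Slerp([0,1],Ro.from_matrix([R,tR])); rows=[]; pp,RR=p,R
        for i in range(1,n+1):
            q=p+(tp-p)*i/n; Q=sl([i/n]).as_matrix()[0]
            rows.append(' '.join(f'{v:.2f}' for v in [*(RR.T@(q-pp)*100),*Ro.from_matrix(RR.T@Q).as_rotvec()])); pp,RR=q,Q
        print(n,'; '.join(rows)); p,R=tp,tR
E
python3 - <<'E'
from h import *
print(np.round(tool()[1],2))
a=np.radians(30); R=orient(-.2,a)
plan([((.439,-.164,.16),R),((.439,-.164,.046),R)])
E
```

```text
[[-0.    0.34 -0.94]
 [-0.   -0.94 -0.34]
 [-1.    0.    0.  ]]
17 0.53 -1.75 -2.11 -0.15 -0.01 0.04; 0.44 -1.44 -2.35 -0.15 -0.01 0.04; 0.37 -1.09 -2.54 -0.15 -0.01 0.04; 0.30 -0.72 -2.68 -0.15 -0.01 0.04; 0.25 -0.32 -2.76 -0.15 -0.01 0.04; 0.21 0.08 -2.78 -0.15 -0.01 0.04; 0.19 0.48 -2.74 -0.15 -0.01 0.04; 0.19 0.87 -2.65 -0.15 -0.01 0.04; 0.21 1.25 -2.49 -0.15 -0.01 0.04; 0.24 1.59 -2.28 -0.15 -0.01 0.04; 0.28 1.90 -2.02 -0.15 -0.01 0.04; 0.34 2.17 -1.72 -0.15 -0.01 0.04; 0.41 2.39 -1.39 -0.15 -0.01 0.04; 0.50 2.55 -1.03 -0.15 -0.01 0.04; 0.59 2.65 -0.65 -0.15 -0.01 0.04; 0.70 2.69 -0.26 -0.15 -0.01 0.04; 0.80 2.67 0.13 -0.15 -0.01 0.04
3 3.29 0.00 -1.90 -0.00 -0.00 0.00; 3.29 -0.00 -1.90 0.00 0.00 0.00; 3.29 -0.00 -1.90 0.00 0.00 0.00
```

Emit:
step_arm(rows="0.53 -1.75 -2.11 -0.15 -0.01 0.04; 0.44 -1.44 -2.35 -0.15 -0.01 0.04; 0.37 -1.09 -2.54 -0.15 -0.01 0.04; 0.30 -0.72 -2.68 -0.15 -0.01 0.04; 0.25 -0.32 -2.76 -0.15 -0.01 0.04; 0.21 0.08 -2.78 -0.15 -0.01 0.04; 0.19 0.48 -2.74 -0.15 -0.01 0.04; 0.19 0.87 -2.65 -0.15 -0.01 0.04; 0.21 1.25 -2.49 -0.15 -0.01 0.04; 0.24 1.59 -2.28 -0.15 -0.01 0.04; 0.28 1.90 -2.02 -0.15 -0.01 0.04; 0.34 2.17 -1.72 -0.15 -0.01 0.04", jaw=8.54, grip_force=40)

```text
t: 2.3
eef_pos: [0.3836, -0.2893, 0.1855]
eef_rot: [0.406, 1.164, -0.5]
ft_force: [-0.8, 0.6, -0.2]
width: 1.006
```

```bash
python3 - <<'E'
from h import *
a=np.radians(30); R=orient(-.2,a)
print(tool(), env.observe()['q'])
plan([((.439,-.164,.16),R),((.439,-.164,.046),R)])
E
```

```text
(array([ 0.38356833, -0.28931077,  0.1854831 ]), array([[ 0.34703499,  0.75884858,  0.55110394],
       [-0.18965818,  0.63226716, -0.75117775],
       [-0.91847509,  0.1561636 ,  0.36334067]])) [-1.04881336 -0.84104535 -0.82238426  1.23738005  0.2077487  -0.10564107]
5 0.38 2.35 -1.46 -0.13 -0.02 0.03; 0.43 2.51 -1.14 -0.13 -0.02 0.03; 0.50 2.62 -0.80 -0.13 -0.02 0.03; 0.57 2.69 -0.45 -0.13 -0.02 0.03; 0.65 2.71 -0.10 -0.13 -0.02 0.03
3 3.29 0.00 -1.90 -0.00 -0.00 0.00; 3.29 -0.00 -1.90 0.00 0.00 0.00; 3.29 -0.00 -1.90 0.00 0.00 0.00
```

```bash
python3 - <<'E'
from h import *
R=orient(-.33,.28)
plan([((.439,-.164,.15),R),((.439,-.164,.046),R)])
E
```

```text
4 0.70 2.89 -1.91 -0.14 0.03 0.01; 0.78 3.13 -1.46 -0.14 0.03 0.01; 0.85 3.29 -0.98 -0.14 0.03 0.01; 0.90 3.39 -0.47 -0.14 0.03 0.01
2 5.00 0.00 -1.44 -0.00 -0.00 0.00; 5.00 -0.00 -1.44 0.00 0.00 0.00
```

Emit:
step_arm(rows="0.70 2.89 -1.91 -0.14 0.03 0.01; 0.78 3.13 -1.46 -0.14 0.03 0.01; 0.85 3.29 -0.98 -0.14 0.03 0.01; 0.90 3.39 -0.47 -0.14 0.03 0.01; 0 0 0 0 0 0")

```text
t: 2.92
eef_pos: [0.4402, -0.159, 0.1492]
eef_rot: [0.0, 1.274, -0.312]
ft_force: [-0.6, -0.6, -0.4]
width: 0.999
```

```bash
python3 - <<'E'
from h import *
print(env.observe()['q'])
im,d,P,pose=grab('wrist')
hsv=cv2.cvtColor(im,cv2.COLOR_BGR2HSV)
m=(d>0)&(hsv[...,0]>100)&(hsv[...,0]<130)&(hsv[...,1]>90)&(P[...,2]>.055)&(P[...,2]<.068)&(np.hypot(P[...,0]-.439,P[...,1]+.164)<.06)
q=P[m];print(len(q),hullcirc(q),q[:,2].max())
cv2.imwrite('pics/w1.png',im)
R=orient(-.33,.28)
plan([((.439,-.164,.15),R),((.439,-.164,.046),R)])
E
```

```text
[-0.69727326 -0.74035658 -0.8058501   1.22944614  0.1098611  -0.36936142]
2559 [ 0.43660226 -0.16603156  0.02919532] 0.06188785171455481
1 -0.03 -0.41 0.03 0.01 0.02 -0.00
2 5.00 0.00 -1.44 -0.00 -0.00 0.00; 5.00 -0.00 -1.44 0.00 0.00 0.00
```

View pics/w1.png

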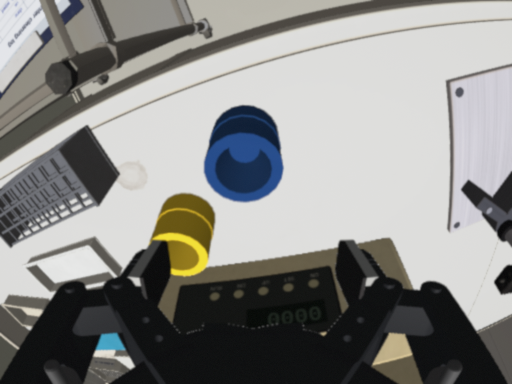

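The wrist view shows the blue holder at (243,155) and the yellow decoy at (183,232). The cloud fit agrees with the other cameras to 2–3 mm, so I descend.

Emit:
step_arm(rows="-0.03 -0.5 -0.1 0.01 0.02 0; 3.5 0 -1.0 0 0 0; 3.4 0 -1.0 0 0 0")

```text
t: 3.35
eef_pos: [0.4382, -0.1691, 0.0807]
eef_rot: [0.001, 1.288, -0.332]
ft_force: [-0.0, -0.9, 0.7]
width: 1.0
```

```bash
python3 - <<'E'
from h import *
print(env.observe()['q'],tool()[0])
R=orient(-.33,.28)
plan([((.438,-.165,.046),R)])
E
```

```text
[-0.7138805  -0.69543385 -0.90029314  1.10260002  0.10409905 -0.36703666] [ 0.43821675 -0.16907312  0.08074474]
1 3.29 0.38 -1.12 -0.00 0.00 0.00
```

Emit:
step_arm(rows="3.3 0.38 -1.1 0 0 0; 0 0 0 0 0 0")

```text
t: 3.6
eef_pos: [0.4361, -0.1665, 0.0433]
eef_rot: [0.005, 1.292, -0.334]
ft_force: [0.7, 0.8, 1.5]
width: 0.999
```

Emit:
step_arm(rows="0 0 0 0 0 0;0 0 0 0 0 0;0 0 0 0 0 0;0 0 0 0 0 0;0 0 0 0 0 0;0 0 0 0 0 0", jaw=4, grip_force=40)

```text
t: 4.35
eef_pos: [0.4373, -0.1693, 0.0481]
eef_rot: [-0.001, 1.288, -0.343]
ft_force: [0.3, 0.9, -3.5]
width: 0.668
```

Emit:
step_arm(rows="-3 0 0.9 0 0 0;-3 0 0.9 0 0 0; 0 0 0 0 0 0")

```text
t: 4.72
eef_pos: [0.4372, -0.1688, 0.111]
eef_rot: [0.001, 1.29, -0.341]
ft_force: [0.7, -0.4, -3.0]
width: 0.67
```

```bash
python3 - <<'E'
from h import *
print(env.observe()['q'],tool()[0])
im,d,P,pose=grab('wrist')
cv2.imwrite('pics/w2.png',im)
hsv=cv2.cvtColor(im,cv2.COLOR_BGR2HSV)
m=(d>0)&(hsv[...,0]>100)&(hsv[...,0]<130)&(hsv[...,1]>90)&(np.linalg.norm(P-pose[0],axis=-1)<.07)
q=P[m];print(len(q)); zt=np.percentile(q[:,2],98); t=q[abs(q[:,2]-zt)<.003]; print(zt,hullcirc(t),np.linalg.svd(t-t.mean(0))[2][2])
yaw=.058; R=orient(yaw,.28); c,s=np.cos(yaw),np.sin(yaw)
g=np.array([.5285,.104])+.036*np.array([-c,-s]); print(g)
plan([((g[0],g[1],.12),R)])
E
```

```text
[-0.71289444 -0.70950068 -0.85346933  1.16415907  0.10097637 -0.35750737] [ 0.43722034 -0.16880291  0.1110063 ]
15569
0.12522864402916728 [ 0.43708505 -0.16923599  0.03016991] [ 1.49368584e-03 -2.19572727e-04  9.99998860e-01]
[0.49256054 0.10191317]
6 -0.34 4.55 -0.56 -0.06 -0.00 0.02; -0.26 4.59 -0.26 -0.06 -0.00 0.02; -0.17 4.60 0.03 -0.06 -0.00 0.02; -0.09 4.59 0.33 -0.06 -0.00 0.02; -0.01 4.56 0.62 -0.06 -0.00 0.02; 0.08 4.51 0.91 -0.06 -0.00 0.02
```

Emit:
step_arm(rows="-0.34 4.55 -0.56 -0.06 0 0.02; -0.26 4.59 -0.26 -0.06 0 0.02; -0.17 4.60 0.03 -0.06 0 0.02; -0.09 4.59 0.33 -0.06 0 0.02; -0.01 4.56 0.62 -0.06 0 0.02; 0.08 4.51 0.91 -0.06 0 0.02; 0 0 0 0 0 0")

```text
t: 5.65
eef_pos: [0.49, 0.1109, 0.1087]
eef_rot: [0.083, 1.301, 0.126]
ft_force: [-0.5, -0.2, -2.9]
width: 0.667
```

```bash
python3 - <<'E'
from h import *
print(env.observe()['q'],tool()[0])
im,d,P,pose=grab('wrist')
X,Y,Z=np.moveaxis(P,-1,0)
hsv=cv2.cvtColor(im,cv2.COLOR_BGR2HSV)
m=(d>0)&(hsv[...,0]>100)&(hsv[...,0]<130)&(hsv[...,1]>90)&(np.linalg.norm(P-pose[0],axis=-1)<.07)
q=P[m]; zt=np.percentile(q[:,2],98); t=q[abs(q[:,2]-zt)<.003]; print(zt,hullcirc(t),np.linalg.svd(t-t.mean(0))[2][2])
cv2.imwrite('pics/w3.png',im)
R=orient(.058,.28); plan([((.4925,.102,.12),R),((.4925,.102,.062),R)])
E
```

```text
[-0.06875977 -0.55535739 -0.75791737  1.1033447   0.05171322 -0.10571974] [0.49003778 0.11088921 0.10867863]
0.12322912077903979 [0.48973206 0.11034537 0.03000264] [ 0.01217312 -0.01817884  0.99976064]
1 -1.08 -0.76 0.56 -0.02 -0.01 -0.02
2 2.79 0.00 -0.80 0.00 0.00 0.00; 2.79 0.00 -0.80 0.00 0.00 0.00
```

View pics/w3.png

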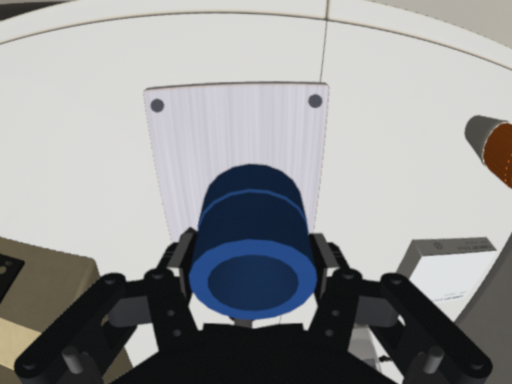

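The wrist view shows the holder held upright over the plate, with its mouth at (252,280), centred between the plate's side edges. I lower it now.

Emit:
step_arm(rows="-1.08 -0.76 0.56 -0.02 -0.01 -0.02; 2.7 0 -0.8 0 0 0; 0 0 0 0 0 0")

```text
t: 6.08
eef_pos: [0.4919, 0.0983, 0.0912]
eef_rot: [-0.026, 1.293, 0.031]
ft_force: [0.8, 0.5, -3.5]
width: 0.67
```

```bash
python3 - <<'E'
from h import *
R=orient(.058,.28); plan([((.4925,.102,.0575),R)])
E
```

```text
1 3.26 0.39 -0.84 0.00 -0.00 0.01
```

Emit:
step_arm(rows="2.2 0.3 -0.6 0 0 0.01; 1 0.1 -0.25 0 0 0; 0 0 0 0 0 0")

```text
t: 6.45
eef_pos: [0.4948, 0.0996, 0.0617]
eef_rot: [0.0, 1.288, 0.056]
ft_force: [0.1, -0.6, -2.4]
width: 0.672
```

```bash
python3 - <<'E'
from h import *
R=orient(.058,.28); plan([((.4925,.102,.0555),R)])
s=env.observe();print(s['ft_force'],s['eef_rot'])
E
```

```text
1 0.54 0.26 -0.39 -0.00 0.00 0.00
[ 0.07929257 -0.59150271 -2.4288958 ] [4.65667285e-04 1.28767108e+00 5.62224621e-02]
```

Emit:
step_arm(rows="0.3 0.1 -0.1 0 0 0; 0 0 0 0 0 0")

```text
t: 6.7
eef_pos: [0.4958, 0.1003, 0.0605]
eef_rot: [-0.002, 1.285, 0.054]
ft_force: [0.3, 0.1, -3.4]
width: 0.669
```

Emit:
step_arm(rows="0.25 0 -0.08 0 0 0; 0 0 0 0 0 0")

```text
t: 6.95
eef_pos: [0.4962, 0.1002, 0.0585]
eef_rot: [-0.003, 1.284, 0.053]
ft_force: [0.0, 0.1, -3.1]
width: 0.67
```

Emit:
step_arm(rows="0.25 0 -0.08 0 0 0; 0 0 0 0 0 0")

```text
t: 7.2
eef_pos: [0.4969, 0.1002, 0.0566]
eef_rot: [-0.004, 1.282, 0.052]
ft_force: [0.2, -0.3, -1.4]
width: 0.673
```

Emit:
step_arm(rows="0.15 0 -0.05 0 0 0; 0 0 0 0 0 0")

```text
t: 7.45
eef_pos: [0.4975, 0.1003, 0.0567]
eef_rot: [-0.005, 1.281, 0.052]
ft_force: [-0.0, 1.2, -3.4]
width: 0.671
```

Emit:
step_arm(rows="0.2 0 -0.06 0 -0.01 0; 0 0 0 0 0 0")

```text
t: 7.7
eef_pos: [0.4984, 0.1002, 0.0566]
eef_rot: [-0.006, 1.268, 0.05]
ft_force: [-1.2, 0.4, -1.4]
width: 0.671
```

```bash
python3 - <<'E'
from h import *
im,d,P,pose=grab('wrist'); print(pose[0])
hsv=cv2.cvtColor(im,cv2.COLOR_BGR2HSV)
m=(d>0)&(hsv[...,0]>100)&(hsv[...,0]<130)&(hsv[...,1]>90)&(np.linalg.norm(P-pose[0],axis=-1)<.07)
q=P[m]; zt=np.percentile(q[:,2],98); t=q[abs(q[:,2]-zt)<.003]; print(zt,hullcirc(t),np.linalg.svd(t-t.mean(0))[2][2])
print(env.observe()['ft_force'])
g=(d>0)&(hsv[...,1]<60)&(P[...,2]<.018)&(P[...,2]>-.01)&(abs(P[...,1]-.1)<.055)&(P[...,0]<.46)&(P[...,0]>.4)
g2=g&(P[...,0]>.437)
print('plate z',np.median(P[g2][:,2]), 'table',np.median(P[g&(P[...,0]<.42)][:,2]))
E
```

```text
[0.49840822 0.10022302 0.0566483 ]
0.07088431127017511 [0.4981839  0.10033321 0.03025867] [-0.00644043  0.00146763  0.99997818]
[0.41292145 0.30720801 1.80366775]
plate z 0.010096804791163757 table 0.00012868195563559004
```

Top rim at 0.071 with the plate at 0.010, so the holder is resting on it. I release.

Emit:
step_arm(rows="0 0 0 0 0 0; 0 0 0 0 0 0; 0 0 0 0 0 0; 0 0 0 0 0 0; 0 0 0 0 0 0", jaw=8.2)

```text
t: 8.38
eef_pos: [0.4988, 0.1001, 0.0563]
eef_rot: [-0.006, 1.267, 0.05]
ft_force: [0.8, 0.4, 0.3]
width: 0.956
```

Emit:
step_arm(rows="-2 0 0 0 0 0; -5 0 0 0 0 0; -5 0 1.5 0 0 0; 0 0 0 0 0 0")

```text
t: 8.88
eef_pos: [0.476, 0.0991, 0.178]
eef_rot: [-0.005, 1.268, 0.051]
ft_force: [0.5, 0.0, -0.2]
width: 0.958
```

```bash
cat >> h.py <<'E'
def blue():
    im,d,P,pose=grab('wrist'); hsv=cv2.cvtColor(im,cv2.COLOR_BGR2HSV)
    m=(d>0)&(hsv[...,0]>100)&(hsv[...,0]<130)&(hsv[...,1]>90)&(np.hypot(P[...,0]-.52,P[...,1]-.1)<.09)&(P[...,2]>.02)
    q=P[m]; zt=np.percentile(q[:,2],97); t=q[abs(q[:,2]-zt)<.003]; print('blue',zt,hullcirc(t),np.linalg.svd(t-t.mean(0))[2][2]); return im,d,P,pose
E
python3 - <<'E'
from h import *
im,d,P,pose=blue(); print(pose[0],env.observe()['q'])
cv2.imwrite('pics/w4.png',im); np.savez('/tmp/w4',im=im,d=d,P=P)
# barrel from below & V-walls
X,Y,Z=np.moveaxis(P,-1,0)
m=(d>0)&(Z<.013)&(Z>.006)&(X>.4)&(X<.66)&(Y>0)&(Y<.2)&(im.min(-1)>120)
q=(P[m][:,:2]*1000).astype(np.float32); print(len(q),cv2.minAreaRect(q), q.min(0),q.max(0))
R=orient(.058,.26); t=np.array([.5285,.104])-np.array([np.cos(.058),np.sin(.058)])*.092
print(t); plan([((t[0],t[1],.10),R),((t[0],t[1],.042),R)])
E
```

```text
blue 0.07099577810903511 [0.49883292 0.09987202 0.02934879] [ 1.02970465e-04 -8.51414952e-04  9.99999632e-01]
[0.47601817 0.09910268 0.17801756] [-0.08992761 -0.67690357 -0.72186872  1.22996736  0.04172954 -0.13969608]
11810 ((526.6527709960938, 103.83038330078125), (200.46437072753906, 130.7255401611328), 3.5289723873138428) [422.77963   33.347084] [629.63916 173.93591]
[0.4366547  0.09866699]
2 3.04 0.08 -2.94 -0.00 0.02 0.00; 3.10 0.08 -2.88 -0.00 0.02 0.00
2 2.80 0.00 -0.75 0.00 0.00 0.00; 2.80 -0.00 -0.75 0.00 0.00 0.00
```

Emit:
step_arm(rows="3.04 0.08 -2.94 0 0.02 0; 3.10 0.08 -2.88 0 0.02 0; 0 0 0 0 0 0; 0 0 0 0 0 0; 0 0 0 0 0 0", jaw=0)

```text
t: 9.55
eef_pos: [0.4362, 0.0985, 0.0971]
eef_rot: [-0.003, 1.314, 0.052]
ft_force: [0.5, -0.8, 0.2]
width: 0.001
```

```bash
python3 - <<'E'
from h import *
print(tool()[0],env.observe()['q'],env.observe()['width'])
R=orient(.058,.26); t=np.array([.528,.104])-np.array([np.cos(.058),np.sin(.058)])*.092
plan([((t[0],t[1],.044),R)])
E
```

```text
[0.43618805 0.09852651 0.09707538] [-0.09716013 -0.76388034 -0.90699594  1.17320736  0.03791013 -0.14801824] 0.0013490062764547584
1 5.13 0.02 -1.35 -0.00 -0.00 0.00
```

Emit:
step_arm(rows="2.5 0 -0.65 0 0 0; 2.4 0 -0.65 0 0 0; 0 0 0 0 0 0")

```text
t: 9.93
eef_pos: [0.4398, 0.0982, 0.0499]
eef_rot: [-0.007, 1.307, 0.049]
ft_force: [0.3, -0.4, 0.2]
width: -0.001
```

```bash
python3 - <<'E'
from h import *
im,d,P,pose=blue(); 
c,s=np.cos(.058),np.sin(.058)
D=np.array([[c,s],[-s,c]])@(pose[0][:2]-[.528,.104]); print(pose[0],D,env.observe()['q'],env.observe()['ft_force'])
cv2.imwrite('pics/w5.png',im)
R=pose[1]; print('10mm forward row',R.T@np.array([c,s,0]))
E
```

```text
blue 0.08350159589573394 [0.44048965 0.0980887  0.00358382] [0.32295461 0.00813416 0.9463795 ]
[0.43979803 0.09815991 0.04994454] [-0.08839219 -0.00071742] [-0.09727821 -0.73705869 -0.97645432  1.06798772  0.03808848 -0.14803472] [ 0.4226839  -0.74001766  0.7597    ]
10mm forward row [0.26096772 0.00246718 0.96534438]
```

View pics/w5.png

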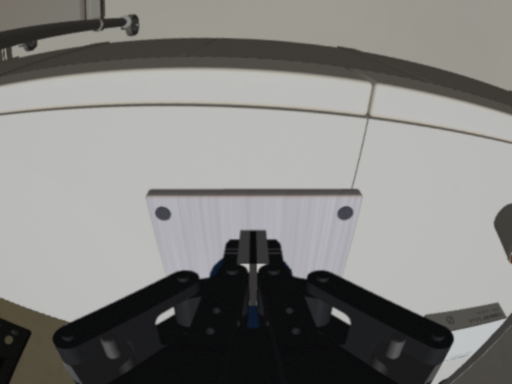

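The jaws are shut at (252,248), centred on the plate; the holder is hidden behind them. I push forward, adding lean as the arm goes in.

Emit:
step_arm(rows="0.6 0 -0.15 0 0 0; 0.13 0 0.5 0 -0.015 0; 0.13 0 0.5 0 -0.015 0; 0.14 0 0.5 0 -0.015 0; 0.14 0 0.5 0 -0.015 0; 0.14 0 0.5 0 -0.015 0; 0.15 0 0.5 0 -0.015 0; 0.15 0 0.5 0 -0.015 0")

```text
t: 10.98
eef_pos: [0.4808, 0.1002, 0.0496]
eef_rot: [-0.007, 1.19, 0.049]
ft_force: [-0.8, 0.2, -1.1]
width: 0.001
```

```bash
cat >> h.py <<'E'
def st():
    c,s=np.cos(.059),np.sin(.059); p,R=tool(); o=env.observe()
    print('standTCP',np.array([[c,s],[-s,c]])@(p[:2]-[.528,.104]),'z',p[2],'lean',np.arctan2(R[2,2],-R[2,0]),'f',o['ft_force'],'q',np.round(o['q'],2)); print('fwd',R.T@np.array([c,s,0]),'left',R.T@np.array([-s,c,0]),'up',R.T[:,2])
def topblue():
    im,d,P,_=grab('top'); hsv=cv2.cvtColor(im,cv2.COLOR_BGR2HSV)
    m=(d>0)&(hsv[...,0]>100)&(hsv[...,0]<130)&(hsv[...,1]>90)&(np.hypot(P[...,0]-.52,P[...,1]-.1)<.09)&(P[...,2]>.02)
    print('topblue',m.sum(),P[m].min(0),P[m].max(0)); return im,d,P,m
E
python3 -c "
from h import *
st()"
```

```text
standTCP [-0.04730457 -0.00105504] z 0.04958419429652846 lean 0.3809023657545552 f [-0.79256743  0.16025399 -1.10033438] q [-0.09 -0.75 -1.01  0.93  0.05 -0.14]
fwd [0.37174837 0.00338122 0.92832738] left [-0.0035703   0.99999118 -0.00221251] up [-0.92832667 -0.00249191  0.37175716]
```

Emit:
step_arm(rows="0.5 0 -0.1 0 0 0; 0.25 0 0.4 0 0 0; 0.19 0 0.45 0 0 0; 0.19 0 0.45 0 0 0; 0 0 0 0 0 0")

```text
t: 11.6
eef_pos: [0.4984, 0.1009, 0.045]
eef_rot: [-0.008, 1.187, 0.048]
ft_force: [-0.4, 0.2, 0.1]
width: -0.003
```

```bash
python3 -c "
from h import *
st()"
```

```text
standTCP [-0.02972789 -0.00133474] z 0.04498244386333117 lean 0.38410393772748186 f [-0.35419619  0.16816625  0.05474604] q [-0.09 -0.66 -0.97  0.88  0.05 -0.13]
fwd [0.37471656 0.00337457 0.92713328] left [-0.00417536  0.99998938 -0.00195221] up [-0.92713002 -0.00313959  0.37472667]
```

Emit:
step_arm(rows="0.12 0 0.28 0 0 0; 0.12 0 0.28 0 0 0")

```text
t: 11.85
eef_pos: [0.5012, 0.102, 0.0432]
eef_rot: [-0.005, 1.195, 0.052]
ft_force: [-28.4, -0.3, 18.2]
width: 0.001
```

Emit:
step_arm(rows="0.1 0 0.28 0 0 0; 0 0 0 0 0 0")

```text
t: 12.1
eef_pos: [0.5009, 0.1026, 0.0419]
eef_rot: [-0.004, 1.203, 0.053]
ft_force: [-2.9, -0.2, 2.9]
width: 0.004
```

Emit:
step_arm(rows="0.1 0 0.28 0 0 0; 0 0 0 0 0 0")

```text
t: 12.35
eef_pos: [0.5015, 0.1032, 0.041]
eef_rot: [-0.003, 1.209, 0.054]
ft_force: [-3.5, 1.4, 2.9]
width: 0.0
```

Emit:
step_arm(rows="-0.1 0 0.25 0 0 0; 0.05 0 0.22 0 0 0; 0.05 0 0.2 0 0 0")

```text
t: 12.72
eef_pos: [0.5028, 0.1041, 0.0403]
eef_rot: [-0.001, 1.221, 0.057]
ft_force: [-21.5, -2.6, 11.0]
width: -0.003
```

```bash
python3 -c "
from h import *
st(); im,d,P,m=topblue(); im2,_,_,_=grab('side')
cv2.imwrite('pics/t6.png',cv2.hconcat([cv2.resize(im[150:250,180:280],(400,400)),cv2.resize(im2[160:280,220:320],(400,480))[:400]]))"
```

```text
standTCP [-0.02510071  0.0016004 ] z 0.04026662122171696 lean 0.3498140236963711 f [-21.50845824  -2.62370975  11.01977243] q [-0.08 -0.58 -0.92  0.88  0.05 -0.13]
fwd [0.34272238 0.00109413 0.93943609] left [-8.42033675e-04  9.99999278e-01 -8.57473260e-04] up [-9.39436351e-01 -4.97161544e-04  3.42723058e-01]
topblue 313 [0.44185651 0.05803874 0.02553099] [0.60285551 0.15649771 0.35685105]
```

View pics/t6.png

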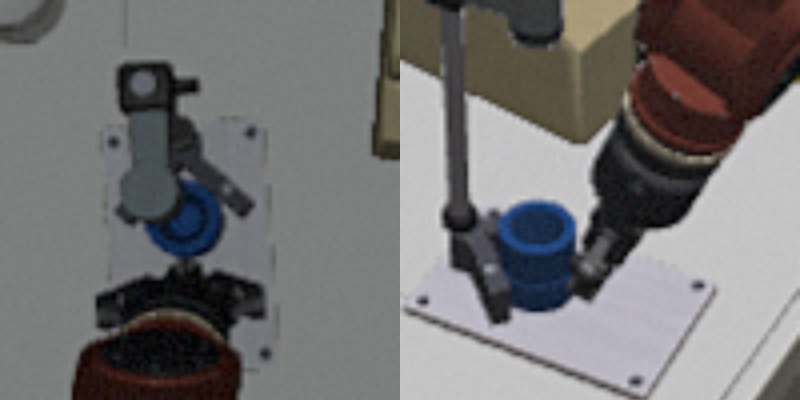

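The top and side views show the holder against the V walls (top crop about (185,215)), upright, with the fingers touching it low at the front. I back off and measure.

Emit:
step_arm(rows="-0.7 0 -1.9 0 0 0; -3.5 0 0 0 0 0; -5 0 1 0 0 0; -4 0 1 0 0 0; 0 0 0 0 0 0")

```text
t: 13.45
eef_pos: [0.4575, 0.1016, 0.1679]
eef_rot: [-0.001, 1.22, 0.057]
ft_force: [0.9, -0.0, -0.1]
width: -0.002
```

```bash
cat >> h.py <<'E'
def rim(n):
    im,d,P,pose=grab(n); hsv=cv2.cvtColor(im,cv2.COLOR_BGR2HSV)
    m=(d>0)&(hsv[...,0]>100)&(hsv[...,0]<130)&(hsv[...,1]>90)&(np.hypot(P[...,0]-.53,P[...,1]-.1)<.08)&(P[...,2]>.06)&(P[...,2]<.08)
    q=P[m]; zt=np.median(q[:,2]); t=q[abs(q[:,2]-zt)<.004]; c=hullcirc(t)
    C=np.array([[np.cos(.059),np.sin(.059)],[-np.sin(.059),np.cos(.059)]])@(c[:2]-[.528,.104])
    print(n,len(t),'rim z',zt,c,'stand',C); return im,d,P,pose
E
python3 - <<'E'
from h import *
st()
for n in ['side','wrist']: im,d,P,_=rim(n)
cv2.imwrite('pics/w7.png',im); np.savez('/tmp/w7',im=im,d=d,P=P)
X,Y,Z=np.moveaxis(P,-1,0)
m=(d>0)&(Z<.013)&(Z>.006)&(X>.4)&(X<.66)&(Y>.02)&(Y<.19)&(im.min(-1)>120)
m=cv2.morphologyEx(m.astype(np.uint8),cv2.MORPH_OPEN,np.ones((3,3)))>0
print(cv2.minAreaRect((P[m][:,:2]*1000).astype(np.float32)))
# V inner walls: points z .02-.045, dark
m=(d>0)&(Z>.018)&(Z<.043)&(X>.5)&(X<.62)&(Y>.03)&(Y<.18)&(im.max(-1)<110)
C=np.array([[np.cos(.059),np.sin(.059)],[-np.sin(.059),np.cos(.059)]]); q=(P[m][:,:2]-[.528,.104])@C.T
print(len(q),np.percentile(q,[1,50,99],axis=0))
for sg in (1,-1):
    w=q[q[:,1]*sg>0]; print(sg,len(w), 'dist to ideal inner face (mm):',np.percentile(((62-w[:,0]*1000)-w[:,1]*sg*1000)/2**.5,[5,25,50,75,95]) if len(w) else '')
E
```

```text
standTCP [-0.07049947  0.00172627] z 0.16793487851510208 lean 0.3506392766789198 f [ 0.8792466  -0.03471913 -0.11661562] q [-0.09 -0.83 -0.84  1.22  0.05 -0.14]
fwd [0.34349765 0.00109498 0.9391529 ] left [-7.41177057e-04  9.99999325e-01 -8.94834617e-04] up [-9.39153243e-01 -3.88704992e-04  3.43498230e-01]
side 124 rim z 0.06829258495247449 [0.54707629 0.10687721 0.02996809] stand [0.01921276 0.00174736]
wrist 763 rim z 0.06939177945873165 [0.5446922  0.10488832 0.02849487] stand [ 1.67155359e-02 -9.74932622e-05]
((525.7449951171875, 103.52999877929688), (198.07498168945312, 130.55368041992188), 3.4193434715270996)
1634 [[-0.01099908 -0.05260334]
 [ 0.00369656  0.00114302]
 [ 0.03012403  0.0524563 ]]
1 841 dist to ideal inner face (mm): [-8.44529202  0.61861558 22.30824565 40.55080911 49.35432362]
-1 793 dist to ideal inner face (mm): [-8.67670731  0.34002648 25.08074741 40.8830236  49.21446977]
```

```bash
python3 - <<'E'
from h import *
R=orient(.45,.62)
plan([((.4445,.3145,.145),R)])
E
```

```text
4 0.45 5.33 -0.14 -0.09 -0.07 0.05; 0.70 5.30 0.28 -0.09 -0.07 0.05; 0.97 5.21 0.68 -0.09 -0.07 0.05; 1.27 5.09 1.06 -0.09 -0.07 0.05
```

Emit:
step_arm(rows="0.45 5.3 0.3 -0.05 0 0.02; 0.6 5.3 0.6 -0.09 -0.05 0.04; 1.0 5.2 0.8 -0.1 -0.1 0.05; 1.2 5.0 1.0 -0.1 -0.1 0.05; 0 0 0 0 0 0", jaw=7.5)

```text
t: 14.18
eef_pos: [0.4546, 0.3183, 0.1354]
eef_rot: [0.001, 0.977, 0.442]
ft_force: [0.2, -0.1, -0.3]
width: 0.877
```

```bash
cat >> h.py <<'E'
def orange(zl=.065,zh=.09,c=(.4445,.3145)):
    im,d,P,pose=grab('wrist'); hsv=cv2.cvtColor(im,cv2.COLOR_BGR2HSV)
    m=(d>0)&(hsv[...,0]>3)&(hsv[...,0]<20)&(hsv[...,1]>120)&(np.hypot(P[...,0]-c[0],P[...,1]-c[1])<.05)&(P[...,2]>zl)&(P[...,2]<zh)
    q=P[m]; zt=np.percentile(q[:,2],90); t=q[abs(q[:,2]-zt)<.003]; print('cap',len(t),zt,hullcirc(t),np.linalg.svd(t-t.mean(0),full_matrices=False)[2][2]); return im,d,P,pose
E
python3 - <<'E'
from h import *
print(tool()[0],env.observe()['q'])
im,d,P,pose=orange(); cv2.imwrite('pics/w8.png',im)
R=orient(.45,.62)
plan([((.4445,.3145,.145),R),((.4445,.3145,.055),R)])
E
```

```text
[0.45457712 0.31834077 0.13535355] [ 0.34725116 -0.83979197 -0.98588899  0.83343328  0.05292816 -0.07766738]
cap 3268 0.07667030576233685 [0.44241849 0.3148187  0.02176581] [-0.01585822 -0.00704363  0.99984944]
1 -1.34 0.21 -0.43 -0.01 -0.03 0.01
2 3.66 0.00 -2.61 0.00 0.00 -0.00; 3.66 0.00 -2.61 0.00 0.00 0.00
```

View pics/w8.png

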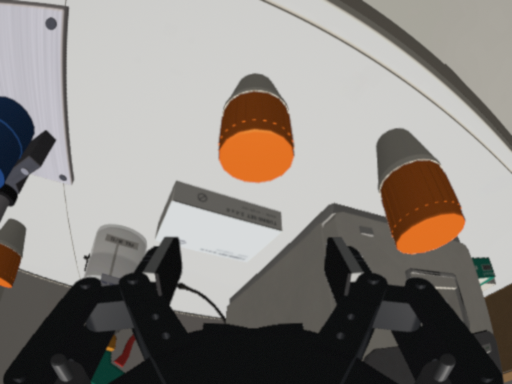

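The cap fits a 21.8 mm radius at (256,135), so this is the smallest cup. The second joint is near its limit, so I'll fit a quick kinematic model to choose lean and yaw.

```bash
cat > fk.py <<'E'
from h import *
D=[((.20164,-.56477,.24952),(-1.4457,.1047,.0965,1.5639)),((.4382,-.1691,.0807),(-.7139,-.6954,-.9003,1.1026)),((.4372,-.1688,.1110),(-.7129,-.7095,-.8535,1.1642)),((.4900,.1109,.1087),(-.0688,-.5554,-.7579,1.1033)),((.4760,.0991,.1780),(-.0899,-.6769,-.7219,1.2300)),((.4362,.0985,.0971),(-.0972,-.7639,-.9070,1.1732)),((.4398,.0982,.0499),(-.0973,-.7371,-.9765,1.0680)),((.45458,.31834,.13535),(.3473,-.8398,-.9859,.8334))]
A=[];B=[]
for p,q in D:
    f=q[1]-q[2]; l=np.pi/2-(f+q[3]); lat=np.hypot(*p[:2])*np.sin(np.arctan2(p[1],p[0])-q[0]); rho=np.hypot(*p[:2])*np.cos(np.arctan2(p[1],p[0])-q[0]); print('lat',round(lat,4),end=' ')
    A+=[[1,np.sin(q[1]),np.cos(f),np.sin(f),np.sin(l),0],[0,np.cos(q[1]),-np.sin(f),np.cos(f),-np.cos(l),1]]; B+=[rho,p[2]]
x,res,rk,sv=np.linalg.lstsq(np.array(A),np.array(B),rcond=None); print('\nparams a L1 L2 b Lt h',np.round(x,3),'res',np.abs(np.array(A)@x-B).max(),sv)
a,L1,L2,b,Lt,h=x
def solve(p,yaw,lean,dy=.15):
    # wrist centre for lean dir yaw
    w=np.array(p)-Lt*np.array([np.sin(lean)*np.cos(yaw),np.sin(lean)*np.sin(yaw),-np.cos(lean)])
    rho=np.sqrt(max(w[0]**2+w[1]**2-dy**2,0))
    r=least_squares(lambda q:[a+L1*np.sin(q[0])+L2*np.cos(q[0]-q[1])+b*np.sin(q[0]-q[1])-rho,h+L1*np.cos(q[0])-L2*np.sin(q[0]-q[1])+b*np.cos(q[0]-q[1])-w[2]],[-.7,-.9])
    return np.round([*r.x,np.linalg.norm(r.fun)],3)
for nm,p,yaws in [('pick',(.444,.315,.055),(.45,.2,.06,-.1,-.3)),('pickup',(.444,.315,.14),(.45,.2,.06,-.1,-.3)),('seat',(.547,.105,.095),(.06,-.15,.3)),('seatup',(.547,.105,.145),(.06,-.15,.3))]:
    for y in yaws: print(nm,y,solve(p,y,.55),solve(p,y,.63))
E
python3 fk.py
```

```text
lat 0.1296 lat 0.1591 lat 0.1583 lat 0.1443 lat 0.1414 lat 0.1404 lat 0.1405 lat 0.1446 
params a L1 L2 b Lt h [-0.009  0.335  0.559  0.037  0.421  0.306] res 0.001428146420329568 [5.56757045 4.05262277 0.70563218 0.2197585  0.14519874 0.1054265 ]
pick 0.45 [-0.825 -1.106  0.   ] [-1.    -1.231  0.   ]
pick 0.2 [-0.676 -1.02   0.   ] [-0.774 -1.113  0.   ]
pick 0.06 [-0.565 -0.949  0.   ] [-0.624 -1.023  0.   ]
pick -0.1 [-0.432 -0.856  0.   ] [-0.456 -0.91   0.   ]
pick -0.3 [-0.269 -0.729  0.   ] [-0.263 -0.761  0.   ]
pickup 0.45 [-0.882 -0.984  0.   ] [-1.043 -1.1    0.   ]
pickup 0.2 [-0.751 -0.91   0.   ] [-0.856 -1.004  0.   ]
pickup 0.06 [-0.649 -0.848  0.   ] [-0.721 -0.926  0.   ]
pickup -0.1 [-0.523 -0.764  0.   ] [-0.561 -0.824  0.   ]
pickup -0.3 [-0.363 -0.646  0.   ] [-0.37  -0.686  0.   ]
seat 0.06 [-0.801 -1.021  0.   ] [-0.96  -1.139  0.   ]
seat -0.15 [-0.708 -0.966  0.   ] [-0.823 -1.067  0.   ]
seat 0.3 [-0.806 -1.023  0.   ] [-0.967 -1.143  0.   ]
seatup 0.06 [-0.827 -0.945  0.   ] [-0.978 -1.059  0.   ]
seatup -0.15 [-0.74  -0.895  0.   ] [-0.856 -0.995  0.   ]
seatup 0.3 [-0.831 -0.948  0.   ] [-0.985 -1.062  0.   ]
```

```bash
python3 - <<'E'
from fk import *
for y in (-.25,-.35,-.45):
  for l in (.62,.67): print(y,l,solve((.547,.105,.097),y,l),solve((.547,.105,.15),y,l),solve((.46,.135,.16),y,l),solve((.444,.315,.055),y,l))
R=orient(-.35,.63); plan([((.443,.315,.145),R),((.443,.315,.055),R)])
E
```

```text
lat 0.1296 lat 0.1591 lat 0.1583 lat 0.1443 lat 0.1414 lat 0.1404 lat 0.1405 lat 0.1446 
params a L1 L2 b Lt h [-0.009  0.335  0.559  0.037  0.421  0.306] res 0.001428146420329568 [5.56757045 4.05262277 0.70563218 0.2197585  0.14519874 0.1054265 ]
pick 0.45 [-0.825 -1.106  0.   ] [-1.    -1.231  0.   ]
pick 0.2 [-0.676 -1.02   0.   ] [-0.774 -1.113  0.   ]
pick 0.06 [-0.565 -0.949  0.   ] [-0.624 -1.023  0.   ]
pick -0.1 [-0.432 -0.856  0.   ] [-0.456 -0.91   0.   ]
pick -0.3 [-0.269 -0.729  0.   ] [-0.263 -0.761  0.   ]
pickup 0.45 [-0.882 -0.984  0.   ] [-1.043 -1.1    0.   ]
pickup 0.2 [-0.751 -0.91   0.   ] [-0.856 -1.004  0.   ]
pickup 0.06 [-0.649 -0.848  0.   ] [-0.721 -0.926  0.   ]
pickup -0.1 [-0.523 -0.764  0.   ] [-0.561 -0.824  0.   ]
pickup -0.3 [-0.363 -0.646  0.   ] [-0.37  -0.686  0.   ]
seat 0.06 [-0.801 -1.021  0.   ] [-0.96  -1.139  0.   ]
seat -0.15 [-0.708 -0.966  0.   ] [-0.823 -1.067  0.   ]
seat 0.3 [-0.806 -1.023  0.   ] [-0.967 -1.143  0.   ]
seatup 0.06 [-0.827 -0.945  0.   ] [-0.978 -1.059  0.   ]
seatup -0.15 [-0.74  -0.895  0.   ] [-0.856 -0.995  0.   ]
[... 216 characters left out ...]
] [-1.147 -1.131  0.   ] [-0.304 -0.814  0.   ]
-0.35 0.62 [-0.632 -0.945  0.   ] [-0.677 -0.877  0.   ] [-0.949 -1.013  0.   ] [-0.22 -0.72  0.  ]
-0.35 0.67 [-0.67  -0.992  0.   ] [-0.72  -0.926  0.   ] [-0.992 -1.057  0.   ] [-0.207 -0.733  0.   ]
-0.45 0.62 [-0.537 -0.883  0.   ] [-0.587 -0.819  0.   ] [-0.825 -0.947  0.   ] [-0.135 -0.644  0.   ]
-0.45 0.67 [-0.561 -0.922  0.   ] [-0.615 -0.861  0.   ] [-0.849 -0.982  0.   ] [-0.116 -0.652  0.   ]
5 -0.28 0.06 -0.10 0.13 -0.01 -0.09; -0.28 0.03 -0.11 0.13 -0.01 -0.09; -0.29 -0.01 -0.11 0.13 -0.01 -0.09; -0.28 -0.05 -0.10 0.13 -0.01 -0.09; -0.28 -0.09 -0.09 0.13 -0.01 -0.09
2 3.64 0.00 -2.65 0.00 0.00 0.00; 3.64 0.00 -2.65 0.00 0.00 0.00
```

```bash
python3 - <<'E'
from h import *
R=orient(-.45,.63); plan([((.443,.315,.145),R)])
E
```

```text
6 -0.23 0.05 -0.09 0.12 -0.01 -0.09; -0.24 0.02 -0.09 0.12 -0.01 -0.09; -0.24 -0.01 -0.09 0.12 -0.01 -0.09; -0.24 -0.04 -0.09 0.12 -0.01 -0.09; -0.23 -0.07 -0.08 0.12 -0.01 -0.09; -0.23 -0.10 -0.07 0.12 -0.01 -0.09
```

Emit:
step_arm(rows="-0.23 0.05 -0.09 0.12 -0.01 -0.09; -0.24 0.02 -0.09 0.12 -0.01 -0.09; -0.24 -0.01 -0.09 0.12 -0.01 -0.09; -0.24 -0.04 -0.09 0.12 -0.01 -0.09; -0.23 -0.07 -0.08 0.12 -0.01 -0.09; -0.23 -0.10 -0.07 0.12 -0.01 -0.09; 0 0 0 0 0 0")

```text
t: 15.1
eef_pos: [0.446, 0.3074, 0.1426]
eef_rot: [-0.033, 0.903, -0.53]
ft_force: [-0.6, -0.1, 0.4]
width: 0.882
```

```bash
python3 - <<'E'
from h import *
print(tool()[0],env.observe()['q'])
orange()
R=orient(-.45,.63); plan([((.443,.315,.11),R),((.443,.315,.056),R)])
E
```

```text
[0.44600746 0.30738054 0.14262898] [ 0.66674045 -0.30568611 -0.6045252   0.99178931 -0.61431835  1.07526084]
cap 2968 0.07650013779221894 [0.44256116 0.31582327 0.02179014] [-0.01718194  0.01178927  0.99978287]
1 2.19 0.60 -2.54 -0.03 0.04 0.05
1 4.36 0.00 -3.18 0.00 0.00 0.00
```

Cup at (0.4425, 0.3155). The joints are comfortable, so I align and descend.

Emit:
step_arm(rows="2.2 0.6 -2.5 -0.03 0.04 0.05; 0 0 0 0 0 0")

```text
t: 15.4
eef_pos: [0.4441, 0.3138, 0.1101]
eef_rot: [0.004, 0.945, -0.441]
ft_force: [-0.8, -0.5, 0.1]
width: 0.877
```

```bash
python3 - <<'E'
from h import *
print(tool()[0],env.observe()['eef_rot'])
R=orient(-.45,.63); plan([((.4425,.3155,.08),R),((.4425,.3155,.056),R)])
E
```

```text
[0.44407221 0.31377362 0.11014741] [ 0.00411899  0.94465952 -0.44087523]
1 2.32 0.08 -1.94 0.00 -0.00 -0.01
1 1.94 0.00 -1.41 0.00 0.00 0.00
```

Emit:
step_arm(rows="2.3 0.08 -1.9 0 0 -0.01; 1.9 0.05 -1.4 0 0 0; 0 0 0 0 0 0")

```text
t: 15.78
eef_pos: [0.4457, 0.315, 0.0618]
eef_rot: [-0.002, 0.938, -0.453]
ft_force: [0.0, 0.2, 0.1]
width: 0.878
```

```bash
python3 - <<'E'
from h import *
print(tool()[0],env.observe()['eef_rot'])
R=orient(-.45,.63); plan([((.4425,.3155,.056),R)])
E
```

```text
[0.44570607 0.31495277 0.06175169] [-0.00226743  0.93840293 -0.45349486]
1 0.28 -0.09 -0.59 -0.00 0.00 0.00
```

Emit:
step_arm(rows="0.28 -0.09 -0.55 0 0 0; 0 0 0 0 0 0")

```text
t: 16.02
eef_pos: [0.4441, 0.3158, 0.0595]
eef_rot: [0.003, 0.936, -0.45]
ft_force: [-1.1, 0.4, 0.4]
width: 0.879
```

Emit:
step_arm(rows="0 0 0 0 0 0; 0 0 0 0 0 0; 0 0 0 0 0 0; 0 0 0 0 0 0; 0 0 0 0 0 0; 0 0 0 0 0 0; 0 0 0 0 0 0", jaw=3.5, grip_force=25)

```text
t: 16.9
eef_pos: [0.4448, 0.3163, 0.0611]
eef_rot: [0.005, 0.935, -0.447]
ft_force: [-0.3, 0.5, -0.7]
width: 0.507
```

```bash
python3 - <<'E'
from h import *
p,R=tool(); print(p,env.observe()['eef_rot'],env.observe()['width'])
plan([(p+[0,0,.1],R)])
E
```

```text
[0.44476574 0.31631954 0.0611285 ] [ 0.0054904   0.93489719 -0.44733299] 0.5066345506490221
2 -4.02 0.02 2.97 -0.00 -0.00 -0.00; -4.02 0.02 2.97 0.00 0.00 0.00
```

Emit:
step_arm(rows="-2.0 0 1.5 0 0 0; -3.5 0 2.6 0 0 0; -2.5 0 1.8 0 0 0; 0 0 0 0 0 0")

```text
t: 17.4
eef_pos: [0.444, 0.3156, 0.1623]
eef_rot: [0.003, 0.936, -0.45]
ft_force: [1.0, -0.2, -1.5]
width: 0.507
```

```bash
python3 - <<'E'
from h import *
p,R=tool(); print(p,env.observe()['eef_rot'],env.observe()['width'],env.observe()['ft_force'])
im,d,P,pose=orange(.12,.25,p[:2]); cv2.imwrite('pics/w9.png',im)
plan([((.51,.18,.15),orient(-.45,.63))])
E
```

```text
[0.44397316 0.31555096 0.16227741] [ 0.00262581  0.93589337 -0.44967527] 0.5068634330810525 [ 0.9862779  -0.1831921  -1.54922782]
cap 2564 0.17737000002459688 [0.44231073 0.31600079 0.02228993] [-0.02053598  0.02609764  0.99944844]
3 2.63 -3.08 2.99 -0.00 0.00 0.00; 2.62 -3.08 2.99 -0.00 0.00 0.00; 2.62 -3.09 2.99 -0.00 0.00 0.00
```

View pics/w9.png

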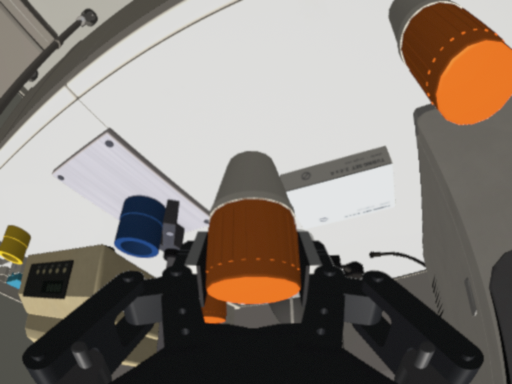

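The cup hangs upright in the jaws (cap at (253,250)), and the holder sits in the V at (142,228). I carry the cup towards the seat.

Emit:
step_arm(rows="2.1 -2.6 2.9 0 0 0; 2.1 -2.6 2.9 0 0 0; 2.1 -2.6 2.9 0 0 0; 0 0 0 0 0 0")

```text
t: 17.95
eef_pos: [0.505, 0.1945, 0.1536]
eef_rot: [-0.012, 0.943, -0.459]
ft_force: [-0.9, -0.3, -0.6]
width: 0.508
```

```bash
python3 - <<'E'
from h import *
p,R=tool(); print(p,env.observe()['eef_rot'],env.observe()['q'],env.observe()['ft_force'])
im,d,P,pose=rim('wrist'); rim('side'); rim('top')
hsv=cv2.cvtColor(im,cv2.COLOR_BGR2HSV)
m=(d>0)&(P[...,2]>.235)&(abs(P[...,0]-.55)<.04)&(abs(P[...,1]-.105)<.05); print('head px',m.sum())
plan([((.549,.1045,.145),orient(-.45,.63))])
E
```

```text
[0.50498978 0.19449636 0.15360634] [-0.01214251  0.94269893 -0.45895001] [ 0.35192671 -0.57649978 -0.78825248  0.89519149 -0.4400125   0.69320211] [-0.93708287 -0.25337416 -0.57402904]
wrist 1401 rim z 0.06855469352773318 [0.5462973  0.10602402 0.02886889] stand [0.01838481 0.00094158]
side 5 rim z 0.06630506959759412 [0.52131232 0.11193378 0.00467497] stand [-0.00620823  0.00831432]
top 107 rim z 0.0701838854709591 [0.5484472  0.10399875 0.02885526] stand [ 0.02041155 -0.00120693]
head px 0
2 2.75 -3.22 2.98 0.00 -0.00 0.00; 2.74 -3.21 2.99 0.00 -0.00 0.00
```

Emit:
step_arm(rows="2.4 -2.8 2.6 0 0 0; 2.4 -2.8 2.6 0 0 0; 0 0 0 0 0 0")

```text
t: 18.48
eef_pos: [0.5432, 0.1189, 0.1442]
eef_rot: [-0.013, 0.946, -0.449]
ft_force: [0.1, 0.3, 0.2]
width: 0.509
```

```bash
python3 - <<'E'
from h import *
p,R=tool(); print(p,env.observe()['eef_rot'],env.observe()['ft_force'])
plan([((.549,.1045,.14),orient(-.45,.63)),((.549,.1045,.12),orient(-.45,.63))])
E
```

```text
[0.54315952 0.1188857  0.1442063 ] [-0.01343679  0.94554314 -0.44863163] [0.13993511 0.29496271 0.22459864]
1 1.01 -1.05 0.67 0.01 -0.00 -0.00
1 1.62 0.00 -1.18 0.00 0.00 0.00
```

Emit:
step_arm(rows="0.8 -1.05 0.85 0.01 0 0; 0 0 0 0 0 0")

```text
t: 18.73
eef_pos: [0.5483, 0.1068, 0.1417]
eef_rot: [-0.004, 0.948, -0.446]
ft_force: [0.1, -0.3, -1.1]
width: 0.51
```

```bash
python3 - <<'E'
from h import *
p,R=tool(); print(p,env.observe()['eef_rot'],env.observe()['q'])
im,d,P,pose=orange(.14,.18,p[:2])
im2,d2,P2,_=rim('wrist'); cv2.imwrite('pics/w10.png',im)
plan([((.549,.1045,.135),orient(-.45,.63)),((.549,.1045,.12),orient(-.45,.63))])
E
```

```text
[0.54827694 0.10678683 0.14170673] [-0.00384062  0.94768822 -0.44632254] [ 0.11951505 -0.64284654 -0.86139041  0.80698776 -0.31820378  0.4723308 ]
cap 2534 0.15700140334775944 [0.5469101  0.1071991  0.02213319] [-0.01087786  0.02097125  0.9997209 ]
wrist 2403 rim z 0.06965645733308566 [0.5462832  0.1054031  0.02913772] stand [0.01833413 0.00032257]
1 0.67 -0.22 -0.24 0.01 -0.01 -0.00
1 1.21 0.00 -0.88 0.00 0.00 0.00
```

View pics/w10.png

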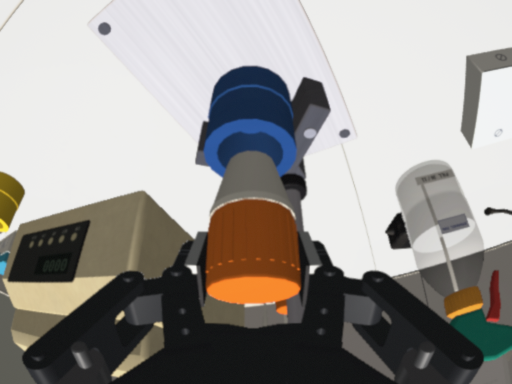

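The cup is directly above the blue bore: cap at (253,250), holder at (252,120). It needs about 2 mm of lateral correction, then a slow descent.

Emit:
step_arm(rows="0.75 -0.15 -0.55 0.01 -0.01 0; 0.6 0 -0.45 0 0 0; 0 0 0 0 0 0")

```text
t: 19.2
eef_pos: [0.5464, 0.1081, 0.1231]
eef_rot: [0.006, 0.938, -0.443]
ft_force: [0.1, 0.4, -1.4]
width: 0.513
```

```bash
python3 - <<'E'
from h import *
p,R=tool(); print(p,env.observe()['eef_rot'],env.observe()['ft_force'])
plan([((.548,.105,.115),orient(-.45,.63))])
E
```

```text
[0.546416   0.10814157 0.12314777] [ 0.00617102  0.93807169 -0.44278548] [ 0.14457662  0.37909818 -1.36447905]
1 0.82 -0.22 -0.26 -0.00 0.00 -0.00
```

Emit:
step_arm(rows="0.2 -0.3 0.15 0 0 0; 0 0 0 0 0 0")

```text
t: 19.45
eef_pos: [0.5474, 0.1043, 0.1225]
eef_rot: [0.006, 0.938, -0.443]
ft_force: [-0.2, -0.7, -0.8]
width: 0.51
```

```bash
python3 - <<'E'
from h import *
p,R=tool(); print(p,env.observe()['eef_rot'],env.observe()['ft_force'])
orange(.12,.16,p[:2]); rim('wrist')
plan([((.548,.105,.112),orient(-.45,.63))])
E
```

```text
[0.54736887 0.1042534  0.12249096] [ 0.00611273  0.93796092 -0.44264193] [-0.23294332 -0.69099254 -0.79166028]
cap 2523 0.13770316734395782 [0.54608942 0.10441465 0.02244354] [-0.02041585  0.02109619  0.99956898]
wrist 2538 rim z 0.06968418343225097 [0.54617163 0.10578585 0.02919271] stand [0.01824532 0.00071124]
1 0.87 0.07 -0.62 -0.00 0.00 -0.00
```

Within 1.4 mm. I lower in small steps with vertical force checks.

Emit:
step_arm(rows="0.65 0.1 -0.5 0 0 0; 0 0 0 0 0 0")

```text
t: 19.8
eef_pos: [0.5478, 0.1054, 0.1141]
eef_rot: [0.007, 0.938, -0.442]
ft_force: [0.2, -0.2, -1.1]
width: 0.51
```

Emit:
step_arm(rows="0.32 0.05 -0.24 0 0 0; 0 0 0 0 0 0")

```text
t: 20.05
eef_pos: [0.548, 0.1059, 0.1096]
eef_rot: [0.007, 0.938, -0.443]
ft_force: [0.1, 0.0, -0.1]
width: 0.508
```

Emit:
step_arm(rows="0.24 0 -0.18 0 0 0; 0 0 0 0 0 0")

```text
t: 20.3
eef_pos: [0.548, 0.106, 0.1065]
eef_rot: [0.007, 0.938, -0.442]
ft_force: [-0.3, 1.0, -0.6]
width: 0.509
```

Emit:
step_arm(rows="0.12 -0.02 -0.09 0 0 0; 0 0 0 0 0 0")

```text
t: 20.55
eef_pos: [0.548, 0.1057, 0.1051]
eef_rot: [0.007, 0.937, -0.442]
ft_force: [0.2, 1.0, -0.7]
width: 0.504
```

Emit:
step_arm(rows="0.09 0 -0.07 0 0 0; 0 0 0 0 0 0")

```text
t: 20.8
eef_pos: [0.5481, 0.1056, 0.1042]
eef_rot: [0.006, 0.937, -0.443]
ft_force: [-0.6, -0.0, -0.0]
width: 0.509
```

```bash
python3 - <<'E'
from h import *
p,R=tool(); print(p,env.observe()['ft_force'])
orange(.1,.14,p[:2]); rim('wrist')
print(env.observe()['ft_force'])
E
```

```text
[0.54805861 0.10556527 0.10417207] [-0.55299461 -0.03908249 -0.00601727]
cap 2524 0.11936281893462775 [0.54598602 0.10595989 0.02235017] [-0.01970532  0.02094182  0.99958648]
wrist 2435 rim z 0.0695725005622014 [0.54604028 0.10562184 0.02919468] stand [0.01810453 0.00055526]
[-0.09344135 -0.56695143 -0.00824913]
```

Emit:
step_arm(rows="0.07 0 -0.05 0 0 0; 0 0 0 0 0 0")

```text
t: 21.15
eef_pos: [0.5482, 0.1055, 0.1037]
eef_rot: [0.006, 0.936, -0.443]
ft_force: [-1.9, -0.7, 0.6]
width: 0.508
```

Emit:
step_arm(rows="0.06 0 -0.05 0 0 0; 0 0 0 0 0 0")

```text
t: 21.4
eef_pos: [0.5484, 0.1055, 0.1037]
eef_rot: [0.006, 0.935, -0.444]
ft_force: [-3.7, -1.0, 2.7]
width: 0.507
```

Emit:
step_arm(rows="0 0 0 0 0 0")

```text
t: 21.52
eef_pos: [0.5484, 0.1054, 0.1037]
eef_rot: [0.006, 0.936, -0.444]
ft_force: [-3.8, -1.4, 2.9]
width: 0.506
```

Contact: the force is +3 N up and z has stopped falling. I release.

Emit:
step_arm(rows="0 0 0 0 0 0; 0 0 0 0 0 0; 0 0 0 0 0 0; 0 0 0 0 0 0", jaw=7.5)

```text
t: 22.02
eef_pos: [0.5486, 0.1058, 0.1033]
eef_rot: [0.008, 0.936, -0.442]
ft_force: [-0.1, -0.2, 0.9]
width: 0.883
```

```bash
python3 - <<'E'
from h import *
p,R=tool(); print(p,env.observe()['ft_force'],env.observe()['width'])
im,_,_,_=orange(.1,.14,p[:2]); rim('wrist')
E
```

```text
[0.54855159 0.10581618 0.10331426] [-0.06431411 -0.16472646  0.90817408] 0.8826990786283239
cap 2553 0.11856040848948908 [0.54557037 0.1056198  0.02186201] [-0.02996347  0.01361934  0.99945821]
wrist 2465 rim z 0.06958678356351328 [0.54633093 0.10569324 0.02922296] stand [0.01839888 0.0006094 ]
```

Emit:
step_arm(rows="-1.5 0 0 0 0 0; -3 0 0 0 0 0; -4 0 0 0 0 0; -4 2 -1 0 0 0; 0 0 0 0 0 0; 0 0 0 0 0 0")

```text
t: 22.88
eef_pos: [0.4808, 0.1599, 0.2002]
eef_rot: [0.008, 0.937, -0.442]
ft_force: [-0.1, -0.3, -0.7]
width: 0.879
```

```bash
python3 - <<'E'
from h import *
p,R=tool(); print(p,env.observe()['q'])
im,d,P,_=orange(.1,.14,(.547,.105)); rim('wrist')
m=(d>0)&(P[...,2]<.013)&(P[...,2]>.006)&(P[...,0]>.4)&(P[...,0]<.66)&(P[...,1]>.02)&(P[...,1]<.19)&(im.min(-1)>120)
m=cv2.morphologyEx(m.astype(np.uint8),cv2.MORPH_OPEN,np.ones((3,3)))>0
print(cv2.minAreaRect((P[m][:,:2]*1000).astype(np.float32)))
s,ds,Ps,_=rim('side'); 
cv2.imwrite('pics/f.png',cv2.hconcat([cv2.resize(im,(400,300)),cv2.resize(s[160:280,200:360],(400,300))]))
E
```

```text
[0.48078336 0.15988086 0.20016129] [ 0.28668109 -0.78404397 -0.83784001  1.0153395  -0.40567362  0.6316971 ]
cap 1098 0.11883580829096212 [0.54594922 0.10544676 0.02183298] [-0.00970263 -0.01144014  0.99988748]
wrist 781 rim z 0.06960549197225442 [0.54615063 0.10587234 0.02916288] stand [0.01822946 0.00079881]
((526.4006958007812, 103.80419158935547), (200.0133056640625, 130.9449920654297), 3.3582491874694824)
side 71 rim z 0.06835324171883132 [0.5467572  0.10876651 0.02894914] stand [0.01900563 0.00365218]
```

View pics/f.png

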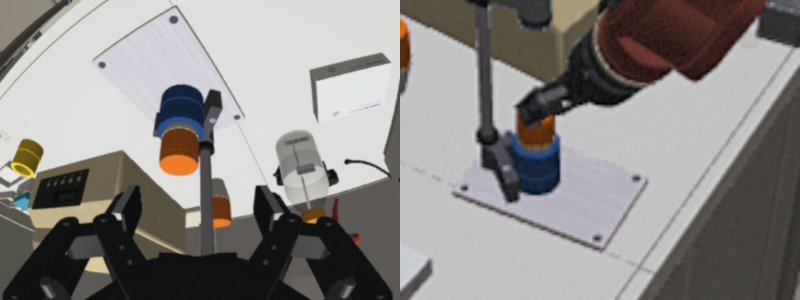

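```bash
python3 -c "
from rig import env
print(env.finish_job())"
```

```text
the job is handed in; nothing more can be done
None
```

I finished all the steps and handed the job in at about 23 s of the 64 s allowed; no verdict was reported.

**What I did**
- **Holder:** I set the blue holder upright on the plate about 30 mm in front of the stand's centre and let go. I then pushed it low with shut jaws into the V. Force rose to 20–28 N at the stop, above the suggested 10 to 15 N.
- **Cup:** I gripped the smallest orange-capped cup with the tool leaning about 36° and lowered it into the bore. I stopped at about 3 N of contact, released it and backed off along the tool axis.

**Last checks**

| Check | Measured |
|---|---|
| Holder axis, in the plate's frame (wrist view) | x = 19.8 mm, y = 0.9 mm (ideal 20, 0) |
| Cup axis to holder axis | about 0.5 mm apart |
| Cup top height | 0.1188 m (0.118 expected when resting in the taper) |
| Cup tilt | under 1° |

**Disagreement**
- The final side-camera fit put the holder's y at 3.7 mm. Few pixels showed and the gripper partly hid it.
- Before the cup went in, the top camera and the less hidden side view put the holder's y within about 0.3 mm of centre, each measured against its own plate fit.

**Not re-measured**
- I did not measure the rack, carton and spray bottle again; no contact with them was noticed.

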